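# Shut and lock the dust extractor's filter hatch

## Robot

A 7-joint arm with a two-finger parallel gripper is mounted at the origin on the work surface. World frame = base frame: x ahead of the robot, y to its left, z up, the work surface at z = 0. Lengths are in m, angles in rad, forces in N, time in s.
With the tool pointing down it reaches from about 0.4 to 0.85 m from the base axis. Payload 4.4 kg.
Tool frame: the origin (TCP) lies at the very end of the fingers, on their centre line; the grasp point (between the pads) lies arm.grip_depth behind it (arm.grip_depth is the distance from the TCP to the grasp point, in m); z points along the fingers, y is the line along which they close (so a half turn about z gives the same grasp; the last joint's range is limited). The gripper opens to 94 mm and grips with 3 to 60 N. Pads are 16 mm wide; open, the fingers measure 119 mm over their backs; the gripper's body (75 mm by 177 mm) begins 78 mm behind the grasp point.
Start: joints at [-1.389, 0.628, 0.038, 1.517, -0.027, 0.996, -0.02], TCP at [0.159, 0.63, 0.205] pointing down, gripper open.
Joint ranges: [-3.06, 3.06], [-0.37, 2.12], [-1.25, 1.32], [0.18, 2.47], [-1.1, 4.24], [0.23, 1.98], [-2.94, 2.94]. Speed limits (rad/s): [2.57, 2.57, 3.14, 3.14, 3.14, 3.14, 3.14].

## Interface

Orientations are given as a unit quaternion [w, x, y, z].
In Python, from cell import arm gives the robot as it stands. The module is installed in compiled form; this text tells all that it offers.
- The arm moves only by the tool jog_arm, never from a script. Its argument "rows" is a list of rows, each an object with "translation": the shift along the tool's x, y, z in cm, a list of three; "angular": the turn, a rotation vector about the tool's x, y, z in rad, a list of three; "jaw": the opening, from -1 (shut) to 1 (fully open). A call has 1 to 12 rows; each row is the pose to reach, as a shift and turn from the pose commanded when the call began, along the tool's axes at that moment; what a row does not reach only later rows make up. A row lasts 1/12 s, in which the tool goes at most 41.7 mm and 7.16 degrees, less where a joint would pass 70% of its speed; a pose out of reach is approached as far as the arm can. A call with a gripper value outside its range is refused whole. The fingers move at their own pace and stop on an object; "grip_force" is the grip in N (left out, the last holds). Time passes only in rows, so rows that repeat a pose let the fingers close. It gives the time, the measured TCP pose, the force, the opening and the grip force at its end, in the units of the state.
- arm.get_obs(): the state, without advancing time (a new reading comes with each control period).
- arm.capture(name): name is "side" or "top"; returns the picture (384x512x3 uint8, blue, green, red); there is no depth.
- arm.camera_params(name): a dict with "vfov" (degrees; the focal length in pixels is half the picture's height over the tangent of half this angle, whatever the lens; pixels are square), "cx", "cy" (the principal point, pixels), "T" (4x4, takes a point from camera to world coordinates). Camera axes: x right, y up, looking along -z (the intrinsics and any distortion apply to the point x, -y, -z); pixel columns grow to the right and rows downward; lengths in m; the calibration is good to about 2 mm. A picture is of the moment at which its call begins. camera_params takes no time and is no camera call.
- arm.sign_off(): hands the job in; it is judged then, once.
The state is a dict: "clock": time; "joint_pos": joint angles; "dq": joint speeds; "joint_torque": joint torques, N m; "tcp_pos": TCP position; "eef_rot": TCP orientation; "contact_force": force on the tool from outside, world axes, zero at the start; "moment": the same for the moment, N m; "width": opening from 0.0 (shut) to 1.0 (fully open); "grip_force": force on a finger pad.
Only numpy, scipy, OpenCV 4.12 (cv2) and the standard library are available. Lean on these libraries where they do the work, as an engineer would, in place of code of your own. Each camera call takes 0.05 s, during which the arm holds its last target. There are 200 camera calls.

## Task

The bench dust extractor's yellow filter hatch stands ajar: push it fully shut with the fingertips, then set the fingertips in the slot of its orange quarter-turn fastener and turn it clockwise as far as it goes, so that the hatch is locked. Nothing needs to be gripped or lifted; do not swing the hatch further open, and leave the tools and other things around it where they are.

Things in the scene. Friction and masses are not known exactly. Their poses are not given: they have to be found in the camera images.
- extractor: bench dust extractor, a fixed sheet-metal box with a blue front, 110 mm high; origin on the table; x axis from the robot's side to the far side (box from x = -140 to +150 mm, y = -180 to +180 mm), turned by up to 0.3 rad. Its flat top deck, 110 mm above the table, has a service opening closed by the yellow hatch
- hatch (a joint): hinge angle of the hatch, rad: 0 = shut flat on the deck (its stop), growing as the front edge rises; starts at 0.35 to 0.75. Its stiff hinge keeps it where it is left; a push of a few newtons down near the front edge shuts it. Above about 0.025 rad the fastener's tongue cannot pass under the deck
- hatch_hinge (a point): middle of the hatch's hinge line, on its far edge at deck height, on the extractor at x = +110, y = -55 mm. Frame turns with the hatch, a yellow plate reaching 200 mm towards its -x and 110 mm to each side in y; z out of its top face, which lies at z = +6 mm
- hatch_edge (a point): middle of the hatch's free front edge, on its top face (200 mm from the hinge line)
- dial (a joint): angle of the fastener, rad: 0 = open (stop), 1.57 = locked (stop), growing CLOCKWISE seen from above; starts at 0 to 0.3. It stays where it is left; turning takes about 0.15 N m. A hidden tongue under the hatch fits through the opening only below about 0.6; when locked it sits under the deck and holds the hatch down
- dial_slot (a point): centre of the slot floor of the fastener, on its turning axis: 140 mm from the hinge line, midway across the hatch, 121 mm above the table when shut. The slot runs right across the dial, open at both ends, 28 mm wide, 16 mm deep. Frame turns with the dial: y along the slot, z along the axis, out of the hatch
- dial_top (a point): point on the fastener's axis level with the tops of the cheeks, 16 mm above the slot floor. The fastener is a round dial, 90 mm across, two orange half-moon cheeks with the slot between. A white pointer on the slot floor marks its -y end: it points to the red dot when open, to the green dot near the hatch's front edge when locked
- spool: wooden thread spool, 44 mm across, 50 mm high, standing on the extractor's top deck beside the hatch (its +y end); origin under its centre; a bystander, to be left alone
- oiler: small oil bottle with red cap, 36 mm across, 70 mm high, standing on the same deck strip behind the spool; origin under its centre; a bystander, to be left alone
- tack_tin: closed tin of tacks, 72 mm across, 55 mm high, on the table; origin under its centre; a bystander, to be left alone
- hammer: hammer lying on the table along its x axis, head at +x, 260 mm long, 26 mm high; origin under its middle; a bystander, to be left alone
- screwdriver: orange-handled screwdriver lying on the table along its x axis, 200 mm long, 26 mm high, left of the extractor; a bystander, to be left alone
- shears: orange-handled shears lying on the table along their x axis, blades towards +x, 215 mm long, 14 mm high; origin at the pivot; a bystander, to be left alone
- staple_box: cardboard box of staples, 100 x 60 x 35 mm, on the table; origin under its centre; a bystander, to be left alone

How it is judged:
By the outcome, as a careful person would: the job done as asked, in the order asked, and still so for the second after the job is handed in, with the robot touching nothing.
It also fails if it takes over 45 s, if anything falls off the work surface, if the arm or the gripper's body presses on something with over 40 N, if the wrist force passes 120 N, or if a joint passes its speed limit or range.

## Working session

There is one attempt and no reset: what is moved stays moved. The work goes in short steps, Python scripts to look and compute and a tool call to move; the robot and the scene stay as the last step left them, time stands still between calls to the robot, and variables do not carry over. Pictures are saved under pics/ and viewed, at most 10 in all, crops included, and the job is handed in when it is done.

Besides the shell and the picture viewer there is one more tool, called after "Call:" as name([rows], argument=value, ...), one row to a line, values as JSON. jog_arm: Moves the arm, as the interface text tells. Its arguments: {"type":"object","properties":{"rows":{"type":"array","items":{"type":"object","properties":{"translation":{"type":"array","items":{"type":"number"}},"angular":{"type":"array","items":{"type":"number"}},"jaw":{"type":"number"}}}},"grip_force":{"type":"number"}},"required":["rows"]}

```bash
mkdir -p pics
python3 - <<'E'
from cell import arm
import cv2, numpy as np
np.set_printoptions(precision=4,suppress=True)
for n in("top","side"):
    cv2.imwrite(f"pics/{n}0.png",arm.capture(n)); p=arm.camera_params(n); print(n,p)
o=arm.get_obs(); print(o, arm.grip_depth)
E
```

```text
top {'vfov': 49.89032371015439, 'cx': 259.3945734468804, 'cy': 191.90638318760796, 'T': array([[ 0.0288,  0.9905, -0.1346,  0.4052],
       [-0.9995,  0.0273, -0.0129, -0.0375],
       [-0.0091,  0.1349,  0.9908,  1.2051],
       [ 0.    ,  0.    ,  0.    ,  1.    ]])}
side {'vfov': 49.264433755694284, 'cx': 255.01578793742326, 'cy': 192.75619563022073, 'T': array([[-0.986 ,  0.1273, -0.1075,  0.4195],
       [-0.1666, -0.7494,  0.6408,  0.7571],
       [ 0.001 ,  0.6497,  0.7602,  1.0116],
       [ 0.    ,  0.    ,  0.    ,  1.    ]])}
{'clock': 0.1, 'joint_pos': array([-1.3888,  0.6292,  0.0384,  1.5183, -0.027 ,  0.9963, -0.0201]), 'dq': array([-0.0008, -0.0009,  0.0013, -0.0038, -0.0001,  0.    ,  0.0014]), 'joint_torque': array([  0.0034, -55.0795,   1.1477, -18.7121,  -0.0521,   0.0193,
         0.0001]), 'tcp_pos': array([0.1592, 0.6296, 0.2047]), 'eef_rot': array([-0.0001,  0.1236,  0.9923, -0.0008]), 'contact_force': array([ 0.1075, -0.2004, -0.7249]), 'moment': array([-0.0258,  0.0412, -0.0132]), 'grip_force': 0.0, 'width': 0.9938433381962437} 0.0188
```

View pics/top0.png

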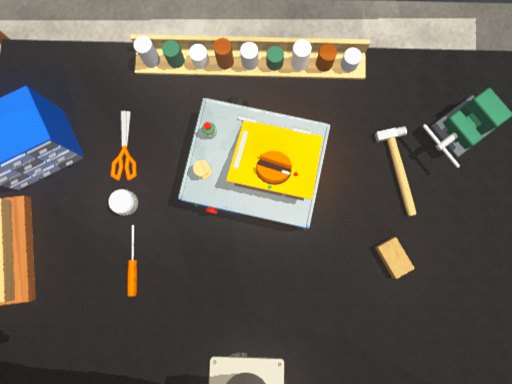

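View pics/side0.png

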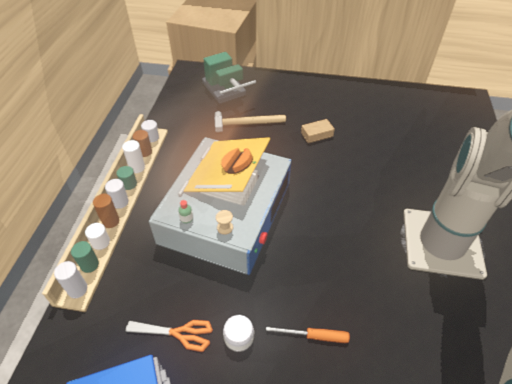

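The top view shows the deck with corners at about (204,99), (330,122), (309,227), (180,197). The yellow hatch has its front edge at about (228,183)-(312,198), and the dial is at (275,167) with the slot running left to right and slightly down. The red dot is at (296,174) and the green dot at (269,187). In the side view, the hatch front edge runs from (270,139) to about (254,200).

```bash
cat > h.py <<'E'
import cv2, numpy as np
from cell import arm
np.set_printoptions(precision=4,suppress=True)
def K(p): f=192/np.tan(np.radians(p['vfov']/2)); return f,p['cx'],p['cy'],p['T']
def ray(n,uv):
    f,cx,cy,T=K(arm.camera_params(n)); d=T[:3,:3]@np.array([(uv[0]-cx)/f,-(uv[1]-cy)/f,-1]); return T[:3,3],d
def plane(n,uv,z):
    o,d=ray(n,uv); return o+d*(z-o[2])/d[2]
def proj(n,P):
    f,cx,cy,T=K(arm.camera_params(n)); q=T[:3,:3].T@(np.array(P)-T[:3,3]); return np.array([cx+f*q[0]/-q[2],cy+f*q[1]/q[2]])
def tri(a,b):
    (o1,d1),(o2,d2)=ray("top",a),ray("side",b)
    s=np.linalg.lstsq(np.c_[d1,-d2],o2-o1,rcond=None)[0]; p,q=o1+s[0]*d1,o2+s[1]*d2
    return (p+q)/2,np.linalg.norm(p-q)
def biggest(m):
    c=max(cv2.findContours(m.astype(np.uint8),cv2.RETR_EXTERNAL,cv2.CHAIN_APPROX_NONE)[0],key=cv2.contourArea); return c
def hsv(im): return cv2.cvtColor(im,cv2.COLOR_BGR2HSV)
def quad(c):
    return cv2.minEnclosingTriangle(c) if 0 else cv2.approxPolyN(cv2.convexHull(c),4,ensure_convex=True).reshape(-1,2) if hasattr(cv2,'approxPolyN') else cv2.approxPolyDP(cv2.convexHull(c),8,True).reshape(-1,2)
E
python3 - <<'E'
from h import *
t=cv2.imread("pics/top0.png"); s=cv2.imread("pics/side0.png")
for n,im in(("top",t),("side",s)):
    h=hsv(im); roi=np.zeros(im.shape[:2],bool)
    roi[85:240,170:345]=1 
    if n=="side": roi[:]=0; roi[125:280,140:300]=1
    H,S,V=h[...,0],h[...,1],h[...,2]
    y=roi&(H>=20)&(H<=34)&(S>180)&(V>120)
    o=roi&(H<18)&(S>170)&(V>90)
    print(n,"yellow",quad(biggest(y)).tolist(),"orange cc",[ (st.tolist(),c.round(1)) for st,c in zip(*cv2.connectedComponentsWithStats(o.astype(np.uint8))[2:]) if st[4]>3])
    if n=="top":
        g=roi&(V>110)
        q=quad(biggest(g)); print("deck",q.tolist()); 
        for p in q: print(plane("top",p,.11))
        gr=roi&(H>40)&(H<85)&(S>120)&(V>60); print("green",[ (st.tolist(),c.round(1)) for st,c in zip(*cv2.connectedComponentsWithStats(gr.astype(np.uint8))[2:]) if st[4]>2])
E
python3 - <<'E'
import cv2
t=cv2.imread("pics/top0.png")[90:235,170:345]; s=cv2.imread("pics/side0.png")[130:270,150:300]
a=cv2.resize(t,None,fx=3,fy=3,interpolation=cv2.INTER_CUBIC)
cv2.imwrite("pics/c0.png",a); cv2.imwrite("pics/c1.png",cv2.resize(s,None,fx=4,fy=4,interpolation=cv2.INTER_CUBIC))
E
```

```text
top yellow [[322, 136], [311, 199], [226, 180], [243, 120]] orange cc [([0, 0, 512, 384, 196174], array([255.5, 191.5])), ([204, 123, 7, 6, 38], array([207. , 125.5])), ([260, 156, 31, 14, 143], array([275.2, 162.1])), ([256, 164, 33, 20, 187], array([270.2, 176. ])), ([294, 172, 4, 4, 14], array([295.5, 173.7])), ([206, 208, 11, 6, 48], array([211.5, 210.2]))]
deck [[331, 123], [309, 228], [175, 207], [203, 97]]
[ 0.7495 -0.2136  0.11  ]
[ 0.4613 -0.1571  0.11  ]
[0.5071 0.2007 0.11  ]
[0.8146 0.1404 0.11  ]
green [([0, 0, 512, 384, 196598], array([255.5, 191.5])), ([268, 186, 3, 2, 6], array([269. , 186.5])), ([195, 204, 3, 2, 4], array([195.8, 204.8]))]Traceback (most recent call last):
  File "<stdin>", line 10, in <module>
  File "h.py", line 16, in biggest
    c=max(cv2.findContours(m.astype(np.uint8),cv2.RETR_EXTERNAL,cv2.CHAIN_APPROX_NONE)[0],key=cv2.contourArea); return c
ValueError: max() iterable argument is empty
```

View pics/c0.png

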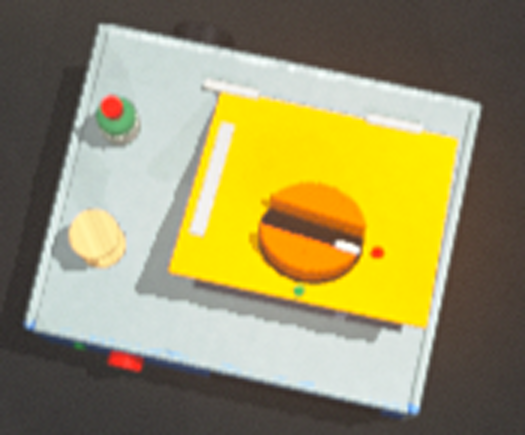

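The crop shows clean deck corners, the slot still pointing right near the red dot (about open), and the spool and oiler left of the hatch. I'll fit the extractor pose and hatch angle from these.

Run:
```python
from h import *
from scipy.optimize import least_squares as ls
cr=lambda x,y:np.array([(x+.5)/3-.5+170,(y+.5)/3-.5+90])
C=[cr(102,25),cr(480,103),cr(412,412),cr(28,325)]
L=np.array([[.15,.18],[.15,-.18],[-.14,-.18],[-.14,.18]])
W=np.array([plane("top",c,.11)[:2] for c in C]); print(W, np.linalg.norm(np.roll(W,-1,0)-W,axis=1))
def w(x,P): c,s=np.cos(x[2]),np.sin(x[2]); return np.array([x[0]+c*P[0]-s*P[1],x[1]+s*P[0]+c*P[1],P[2]])
f=lambda x:np.ravel([w(x,[*l,.11])[:2]-q for l,q in zip(L,W)])
r=ls(f,[.6,0,-.2]); x=r.x; print("pose",x,"res",r.fun*1e3)
def hp(x,a,d,y,z): return w(x,[.11-d*np.cos(a)-z*np.sin(a), -.055+y, .11+d*np.sin(a)+z*np.cos(a)])
fc=[cr(170,273),cr(427,327)]
r=ls(lambda a:np.ravel([proj("top",hp(x,a[0],.2,y,.006))-q for y,q in zip((.11,-.11),fc)]),[.5])
a=r.x[0]; print("angle",a,"px res",r.fun)
print("dial top-view centre pred",proj("top",hp(x,a,.14,0,.027)),"side front corners pred",[proj("side",hp(x,a,.2,y,.006)) for y in(.11,-.11)])
print("edge now",hp(x,a,.2,0,.006),"hinge",hp(x,0,0,0,0),"slot shut",hp(x,0,.14,0,.011),"spool",plane("top",cr(97,237),.16),"oiler",plane("top",cr(112,107),.18))
np.save("pose.npy",[*x,a])
```

```text
[[ 0.8118  0.1384]
 [ 0.7466 -0.21  ]
 [ 0.4638 -0.1518]
 [ 0.5316  0.1914]] [0.3544 0.2887 0.3498 0.2852]
pose [ 0.6335 -0.0071 -0.192 ] res [ 3.3094  2.6331 -0.1364 -2.3745 -2.0457 -5.225  -1.1273  4.9663]
angle 0.4096250758747818 px res [-1.1918 -0.5592  0.098   0.6335]
dial top-view centre pred [272.4565 171.8575] side front corners pred [array([242.3093, 188.8781]), array([270.3393, 135.431 ])]
edge now [ 0.5486 -0.0466  0.1952] hinge [ 0.731 -0.082  0.11 ] slot shut [ 0.5936 -0.0553  0.121 ] spool [0.6035 0.1257 0.16  ] oiler [0.713  0.1152 0.18  ]
```

View pics/c1.png

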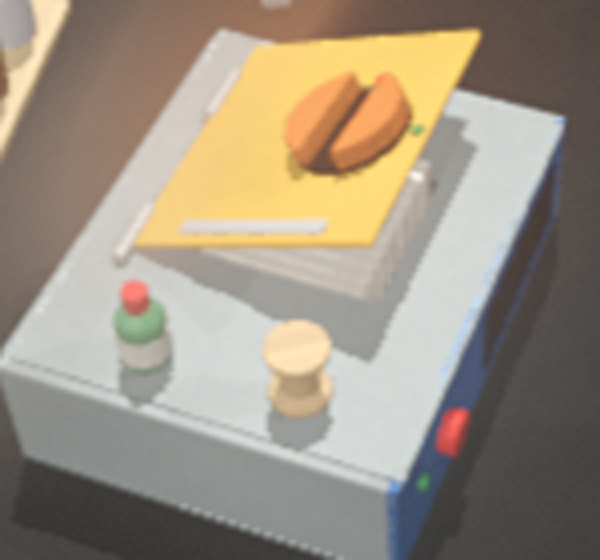

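Side-view predictions agree within about 2 px: hatch angle about 0.41, and reach and heights are consistent. I'll move above a press point near the front edge beside the dial, at about (0.555, -0.124), on the side away from the spool, with the fingers shut.

Call:
jog_arm([
  {"translation":[0,0,-5.5],"angular":[0,0,0],"jaw":-1},
  {"translation":[0,0,-5.5],"angular":[0,0,0],"jaw":-1},
  {"translation":[-56.9,-63.3,-5.5],"angular":[0,0,0],"jaw":-1},
  {"translation":[-56.9,-63.3,-5.5],"angular":[0,0,0],"jaw":-1},
  {"translation":[-56.9,-63.3,-5.5],"angular":[0,0,0],"jaw":-1},
  {"translation":[-56.9,-63.3,-5.5],"angular":[0,0,0],"jaw":-1},
  {"translation":[-56.9,-63.3,-5.5],"angular":[0,0,0],"jaw":-1},
  {"translation":[-56.9,-63.3,-5.5],"angular":[0,0,0],"jaw":-1},
  {"translation":[-56.9,-63.3,-5.5],"angular":[0,0,0],"jaw":-1},
  {"translation":[-56.9,-63.3,-5.5],"angular":[0,0,0],"jaw":-1},
  {"translation":[-56.9,-63.3,-5.5],"angular":[0,0,0],"jaw":-1},
  {"translation":[-56.9,-63.3,-5.5],"angular":[0,0,0],"jaw":-1},
])

```text
clock: 1.1
tcp_pos: [0.3537, 0.2594, 0.2604]
eef_rot: [-0.0, 0.123, 0.992, -0.0]
contact_force: [1.0, 0.8, 0.0]
width: 0.184
grip_force: 0.0
```

Call:
jog_arm([
  {"translation":[-28.0,-31.5,0],"angular":[0,0,-0.06],"jaw":-1},
  {"translation":[-28.0,-31.5,0],"angular":[0,0,-0.06],"jaw":-1},
  {"translation":[-28.0,-31.5,0],"angular":[0,0,-0.06],"jaw":-1},
  {"translation":[-28.0,-31.5,0],"angular":[0,0,-0.06],"jaw":-1},
  {"translation":[-28.0,-31.5,0],"angular":[0,0,-0.06],"jaw":-1},
  {"translation":[-28.0,-31.5,0],"angular":[0,0,-0.06],"jaw":-1},
  {"translation":[-28.0,-31.5,0],"angular":[0,0,-0.06],"jaw":-1},
  {"translation":[-28.0,-31.5,0],"angular":[0,0,-0.06],"jaw":-1},
  {"translation":[-28.0,-31.5,0],"angular":[0,0,-0.06],"jaw":-1},
  {"translation":[-28.0,-31.5,0],"angular":[0,0,-0.06],"jaw":-1},
  {"translation":[-28.0,-31.5,0],"angular":[0,0,-0.06],"jaw":-1},
  {"translation":[-28.0,-31.5,0],"angular":[0,0,-0.06],"jaw":-1},
])

```text
clock: 2.1
tcp_pos: [0.5477, -0.1161, 0.2597]
eef_rot: [-0.0, 0.097, 0.995, -0.001]
contact_force: [0.4, 0.2, -0.2]
width: 0.011
grip_force: 0.0
```

Call:
jog_arm([
  {"translation":[-0.7,-0.4,3],"angular":[0,0,0],"jaw":-1},
  {"translation":[-0.7,-0.4,5.5],"angular":[0,0,0],"jaw":-1},
  {"translation":[-0.7,-0.4,6.5],"angular":[0,0,0],"jaw":-1},
  {"translation":[-0.7,-0.4,7.3],"angular":[0,0,0],"jaw":-1},
  {"translation":[-0.7,-0.4,8.0],"angular":[0,0,0],"jaw":-1},
  {"translation":[-0.7,-0.4,8.7],"angular":[0,0,0],"jaw":-1},
  {"translation":[-0.7,-0.4,9.4],"angular":[0,0,0],"jaw":-1},
  {"translation":[-0.7,-0.4,10.1],"angular":[0,0,0],"jaw":-1},
  {"translation":[-0.7,-0.4,10.8],"angular":[0,0,0],"jaw":-1},
  {"translation":[-0.7,-0.4,11.5],"angular":[0,0,0],"jaw":-1},
  {"translation":[-0.7,-0.4,12.2],"angular":[0,0,0],"jaw":-1},
  {"translation":[-0.7,-0.4,12.8],"angular":[0,0,0],"jaw":-1},
])

```text
clock: 3.1
tcp_pos: [0.5533, -0.1179, 0.1316]
eef_rot: [-0.0, 0.094, 0.996, 0.0]
contact_force: [-1.0, 0.6, 2.3]
width: 0.004
grip_force: 1.1
```

Call:
jog_arm([
  {"translation":[0,0,0.5],"angular":[0,0,0],"jaw":-1},
  {"translation":[0,0,1.0],"angular":[0,0,0],"jaw":-1},
  {"translation":[0,0,1.4],"angular":[0,0,0],"jaw":-1},
  {"translation":[0,0,1.6],"angular":[0,0,0],"jaw":-1},
  {"translation":[0,0,1.8],"angular":[0,0,0],"jaw":-1},
  {"translation":[0,0,1.8],"angular":[0,0,0],"jaw":-1},
])

```text
clock: 3.6
tcp_pos: [0.5534, -0.1179, 0.1161]
eef_rot: [-0.0, 0.094, 0.996, 0.0]
contact_force: [-5.5, 1.2, 16.2]
width: 0.006
grip_force: 8.1
```

Call:
jog_arm([
  {"translation":[0,0,-4],"angular":[0,0,0],"jaw":-1},
  {"translation":[0,0,-8],"angular":[0,0,0],"jaw":0.2},
  {"translation":[0,-4,-10],"angular":[0,0,0],"jaw":0.2},
  {"translation":[0,-18,-10],"angular":[0,0,0],"jaw":0.2},
  {"translation":[0,-18,-10],"angular":[0,0,0],"jaw":0.2},
  {"translation":[0,-18,-10],"angular":[0,0,0],"jaw":0.2},
  {"translation":[0,-18,-10],"angular":[0,0,0],"jaw":0.2},
  {"translation":[0,-18,-10],"angular":[0,0,0],"jaw":0.2},
  {"translation":[0,-18,-10],"angular":[0,0,0],"jaw":0.2},
])

```text
clock: 4.35
tcp_pos: [0.5201, -0.2959, 0.2143]
eef_rot: [0.0, 0.095, 0.995, -0.0]
contact_force: [-0.2, 1.5, -1.1]
width: 0.537
grip_force: 0.0
```

```bash
cat > look.py <<'E'
from h import *
import sys
k=sys.argv[1]
t,s=arm.capture("top"),arm.capture("side"); cv2.imwrite(f"pics/t{k}.png",t); cv2.imwrite(f"pics/s{k}.png",s)
a=cv2.resize(t[100:230,170:345],None,fx=4,fy=4,interpolation=cv2.INTER_CUBIC)[:, :700]
b=cv2.resize(s[120:220,170:300],None,fx=4,fy=4,interpolation=cv2.INTER_CUBIC)
cv2.imwrite(f"pics/a{k}.png",a); cv2.imwrite(f"pics/b{k}.png",b)
E
python3 look.py 1
python3 - <<'E'
from h import *
t=cv2.imread("pics/t1.png"); h=hsv(t); H,S,V=cv2.split(h)
roi=np.zeros(H.shape,bool); roi[130:215,225:325]=1
o=roi&(H<18)&(S>170)&(V>70)
n,l,st,c=cv2.connectedComponentsWithStats(o.astype(np.uint8)); print([(a.tolist(),b) for a,b in zip(st[1:],c[1:]) if a[4]>5])
big=[i for i in range(1,n) if st[i,4]>60]
for i in big:
    m=np.argwhere(l==i)[:,::-1]; P=np.array([plane("top",p,.137)[:2] for p in m]); u=np.linalg.svd(P-P.mean(0))[2][0]; print(P.mean(0),np.degrees(np.arctan2(u[1],u[0])))
cn=np.vstack([np.argwhere(l==i)[:,::-1] for i in big]).astype(np.float32); (e,r)=cv2.minEnclosingCircle(cn); print(e,r,plane("top",e,.137))
y=roi&(H>=20)&(H<=34)&(S>180)&(V>120); q=quad(biggest(y)); print(q.tolist(),[plane("top",p,.116)[:2] for p in q])
w=roi&(S<70)&(V>170); n,l,st,c=cv2.connectedComponentsWithStats(w.astype(np.uint8)); print("white",[(a.tolist(),b) for a,b in zip(st[1:],c[1:]) if a[4]>3])
print(arm.get_obs()['clock'],arm.get_obs()['width'])
E
```

```text
[([259, 166, 29, 11, 57], array([272.7544, 171.4035])), ([255, 176, 31, 11, 32], array([269.5625, 180.875 ])), ([291, 181, 4, 3, 10], array([292.8, 182. ])), ([257, 184, 25, 10, 34], array([267.8529, 190.5294]))]Traceback (most recent call last):
  File "<stdin>", line 9, in <module>
    return _nx.concatenate(arrs, 0, dtype=dtype, casting=casting)
           ~~~~~~~~~~~~~~~^^^^^^^^^^^^^^^^^^^^^^^^^^^^^^^^^^^^^^^
ValueError: need at least one array to concatenate
```

View pics/a1.png

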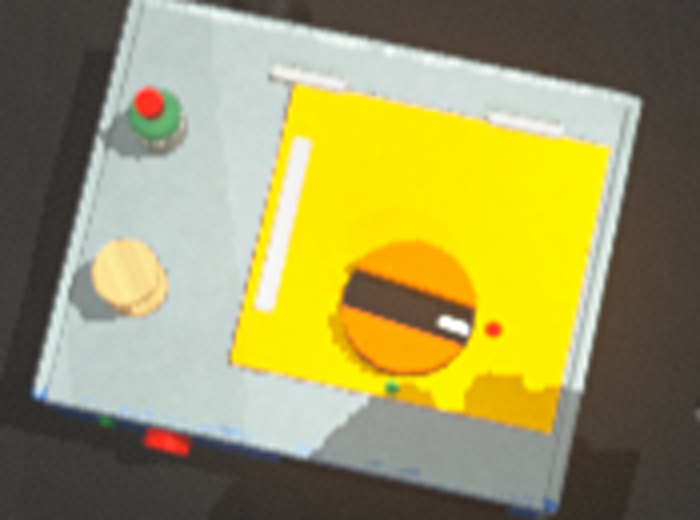

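The hatch now lies flat. The dial disc is centred at about crop (408,308), and the slot edges run (355,268)-(475,307) and (345,305)-(468,344). The dial is turned about 7° from open.

Run:
```python
from h import *
cr=lambda x,y:((x+.5)/4-.5+170,(y+.5)/4-.5+100)
P=lambda x,y,z=.137:plane("top",cr(x,y),z)[:2]
print("centre",P(408,308),"diam",np.linalg.norm(P(340,308)-P(477,308)),np.linalg.norm(P(408,240)-P(408,376)))
for a,b in(((355,268),(475,307)),((345,305),(468,344))):
    d=P(*a)-P(*b); print("slot yaw",np.arctan2(d[1],d[0]),"mid",(P(*a)+P(*b))/2)
d=P(293,85,.116)-P(612,147,.116); print("hatch y yaw",np.arctan2(d[1],d[0]),np.linalg.norm(d))
c=[P(293,85,.116),P(612,147,.116),P(553,433,.116),P(232,363,.116)]; rear=(c[0]+c[1])/2; fr=(c[2]+c[3])/2; print("dial from hatch",rear+(fr-rear)*.7,np.linalg.norm(fr-rear))
o=arm.get_obs(); q=o['eef_rot']; from scipy.spatial.transform import Rotation as R
M=R.from_quat([*q[1:],q[0]]).as_matrix(); print(o['tcp_pos'],M,o['width'],o['clock'])
for t in ([.5936,-.0553],):print("delta tool cm",100*M.T@(np.array([*t,.2])-o['tcp_pos']))
print("tool y yaw",np.arctan2(M[1,1],M[0,1]),"joints",o['joint_pos'])
```

```text
centre [ 0.5916 -0.0546] diam 0.089852867189427 0.09050060067416205
slot yaw 1.2785651942504281 mid [ 0.6054 -0.0587]
slot yaw 1.2870239314061818 mid [ 0.5806 -0.0538]
hatch y yaw 1.3988849632810414 0.22077478536719528
dial from hatch [ 0.5927 -0.0564] 0.19726306282002423
[ 0.5211 -0.2929  0.2142] [[-0.9828  0.1847  0.0006]
 [ 0.1847  0.9828  0.0013]
 [-0.0003  0.0014 -1.    ]] 0.5942254427182274 4.45
delta tool cm [-2.7397 24.6879  1.452 ]
tool y yaw 1.3850071872786485 joints [ 0.3084  0.5534  0.2495  1.664  -0.1627  0.9446  2.0027]
```

Call:
jog_arm([
  {"translation":[-2.6,24.6,0],"angular":[0,0,0.1],"jaw":0.2},
  {"translation":[-2.6,24.6,0],"angular":[0,0,0.1],"jaw":0.2},
  {"translation":[-2.6,24.6,0],"angular":[0,0,0.1],"jaw":0.2},
  {"translation":[-2.6,24.6,0],"angular":[0,0,0.1],"jaw":0.2},
  {"translation":[-2.6,24.6,0],"angular":[0,0,0.1],"jaw":0.2},
  {"translation":[-2.6,24.6,0],"angular":[0,0,0.1],"jaw":0.2},
  {"translation":[-2.6,24.6,0],"angular":[0,0,0.1],"jaw":0.2},
  {"translation":[-2.6,24.6,3],"angular":[0,0,0.1],"jaw":0.2},
  {"translation":[-2.6,24.6,5.5],"angular":[0,0,0.1],"jaw":0.2},
  {"translation":[-2.6,24.6,6.5],"angular":[0,0,0.1],"jaw":0.2},
  {"translation":[-2.6,24.6,6.5],"angular":[0,0,0.1],"jaw":0.2},
])

```text
clock: 5.37
tcp_pos: [0.5897, -0.0559, 0.1471]
eef_rot: [-0.003, 0.142, 0.99, 0.0]
contact_force: [-0.4, 0.3, -0.4]
width: 0.604
grip_force: 0.0
```

```bash
python3 look.py 2
python3 - <<'E'
from h import *
o=arm.get_obs(); from scipy.spatial.transform import Rotation as R
q=o['eef_rot']; M=R.from_quat([*q[1:],q[0]]).as_matrix(); print(o['tcp_pos'],np.arctan2(M[1,1],M[0,1]),o['contact_force'],o['joint_pos'])
print("delta cm",100*M.T@(np.array([.5925,-.0555,.125])-o['tcp_pos']))
E
```

```text
[ 0.592  -0.0573  0.1499] 1.283927656157629 [ 0.0419 -0.2382  1.4199] [-0.1095  0.6262  0.2527  1.7402 -0.2059  0.8008  1.525 ]
delta cm [0.0001 0.1826 2.4923]
```

View pics/b2.png

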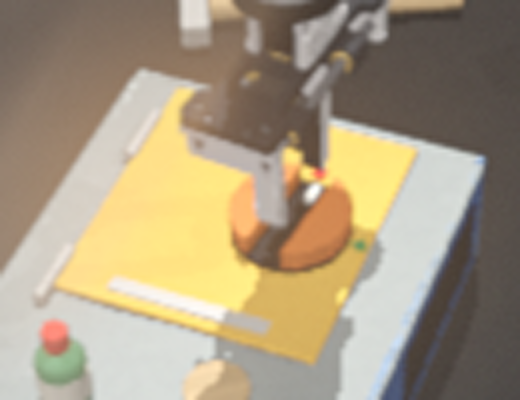

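The fingertips hover over the slot, in line with it at crop (275,215). I'll lower them into it.

Call:
jog_arm([
  {"translation":[0,0.2,0.6],"angular":[0,0,0],"jaw":0.2},
  {"translation":[0,0.2,1.2],"angular":[0,0,0],"jaw":0.2},
  {"translation":[0,0.2,1.8],"angular":[0,0,0],"jaw":0.2},
  {"translation":[0,0.2,2.3],"angular":[0,0,0],"jaw":0.2},
  {"translation":[0,0.2,2.3],"angular":[0,0,0],"jaw":0.2},
])

```text
clock: 5.88
tcp_pos: [0.5914, -0.0559, 0.1254]
eef_rot: [-0.001, 0.143, 0.99, -0.0]
contact_force: [0.7, 0.3, 0.4]
width: 0.599
grip_force: 0.0
```

Call:
jog_arm([
  {"translation":[0,0,0],"angular":[0,0,0.1],"jaw":0.2},
  {"translation":[0,0,0],"angular":[0,0,0.2],"jaw":0.2},
  {"translation":[0,0,0],"angular":[0,0,0.3],"jaw":0.2},
  {"translation":[0,0,0],"angular":[0,0,0.4],"jaw":0.2},
  {"translation":[0,0,0],"angular":[0,0,0.5],"jaw":0.2},
  {"translation":[0,0,0],"angular":[0,0,0.6],"jaw":0.2},
  {"translation":[0,0,0],"angular":[0,0,0.7],"jaw":0.2},
  {"translation":[0,0,0],"angular":[0,0,0.8],"jaw":0.2},
  {"translation":[0,0,0],"angular":[0,0,0.9],"jaw":0.2},
  {"translation":[0,0,0],"angular":[0,0,1.0],"jaw":0.2},
  {"translation":[0,0,0],"angular":[0,0,1.1],"jaw":0.2},
  {"translation":[0,0,0],"angular":[0,0,1.2],"jaw":0.2},
])

```text
clock: 6.88
tcp_pos: [0.5912, -0.0549, 0.1263]
eef_rot: [-0.001, 0.679, 0.735, -0.0]
contact_force: [-2.2, 1.5, 1.6]
width: 0.599
grip_force: 2.3
```

```bash
python3 -c "
from h import *
o=arm.get_obs();print(o['tcp_pos'],o['contact_force'],o['moment'],o['eef_rot'],o['joint_pos'])"
```

```text
[ 0.5912 -0.0549  0.1263] [-2.2362  1.5121  1.5848] [0.3237 0.4819 0.1594] [-0.0014  0.6786  0.7345 -0.0001] [-0.3077  0.7175  0.585   1.766  -0.5214  0.8206  0.6085]
```

The moment about z is 0.16 N m, so the dial is turning. I'll continue to the stop.

Call:
jog_arm([
  {"translation":[0,0,0],"angular":[0,0,0.1],"jaw":0.2},
  {"translation":[0,0,0],"angular":[0,0,0.2],"jaw":0.2},
  {"translation":[0,0,0],"angular":[0,0,0.28],"jaw":0.2},
  {"translation":[0,0,0],"angular":[0,0,0.34],"jaw":0.2},
  {"translation":[0,0,0],"angular":[0,0,0.38],"jaw":0.2},
  {"translation":[0,0,0],"angular":[0,0,0.38],"jaw":0.2},
])

```text
clock: 7.38
tcp_pos: [0.5914, -0.0544, 0.1262]
eef_rot: [-0.001, 0.804, 0.595, -0.0]
contact_force: [-1.4, 2.5, -0.1]
width: 0.6
grip_force: 1.1
```

```bash
python3 -c "
from h import *
o=arm.get_obs();print(o['tcp_pos'],o['contact_force'],o['moment'],o['eef_rot'],2*np.arctan2(o['eef_rot'][2],o['eef_rot'][1])-np.pi/2)"
```

```text
[ 0.5914 -0.0544  0.1262] [-1.4332  2.5269 -0.0579] [0.5171 0.4173 0.0506] [-0.0014  0.8039  0.5948 -0.0002] -0.2968701331570296
```

Call:
jog_arm([
  {"translation":[0,0,0],"angular":[0,0,0.04],"jaw":0.2},
  {"translation":[0,0,0],"angular":[0,0,0.08],"jaw":0.2},
  {"translation":[0,0,0],"angular":[0,0,0.11],"jaw":0.2},
  {"translation":[0,0,0],"angular":[0,0,0.11],"jaw":0.2},
])

```text
clock: 7.72
tcp_pos: [0.5915, -0.0542, 0.1262]
eef_rot: [-0.001, 0.832, 0.554, -0.001]
contact_force: [-2.8, 2.2, 3.0]
width: 0.602
grip_force: 50.5
```

```bash
python3 -c "
from h import *
o=arm.get_obs();print(o['tcp_pos'],o['contact_force'],o['moment'],o['eef_rot'],2*np.arctan2(o['eef_rot'][2],o['eef_rot'][1])-np.pi/2)"
```

```text
[ 0.5915 -0.0542  0.1262] [-2.7754  2.193   2.9762] [0.5885 0.8246 3.9852] [-0.0009  0.8322  0.5544 -0.0012] -0.395504556354374
```

The moment has jumped to 4 N m, which means it's at the stop. I'll ease back, lift straight out, and step aside to check.

Call:
jog_arm([
  {"translation":[0,0,0],"angular":[0,0,-0.06],"jaw":0.2},
  {"translation":[0,0,0],"angular":[0,0,-0.11],"jaw":0.2},
  {"translation":[0,0,0],"angular":[0,0,-0.11],"jaw":0.2},
  {"translation":[0,0,-1.5],"angular":[0,0,-0.11],"jaw":0.2},
  {"translation":[0,0,-4],"angular":[0,0,-0.11],"jaw":0.2},
  {"translation":[0,0,-8],"angular":[0,0,-0.11],"jaw":0.2},
  {"translation":[0,0,-12],"angular":[0,0,-0.11],"jaw":0.2},
])

```text
clock: 8.3
tcp_pos: [0.592, -0.0575, 0.2474]
eef_rot: [0.0, 0.806, 0.592, -0.0]
contact_force: [1.2, -0.8, 0.5]
width: 0.603
grip_force: 0.0
```

Call:
jog_arm([
  {"translation":[20,0,0],"angular":[0,0,0],"jaw":0.2},
  {"translation":[20,0,0],"angular":[0,0,0],"jaw":0.2},
  {"translation":[20,0,0],"angular":[0,0,0],"jaw":0.2},
  {"translation":[20,0,0],"angular":[0,0,0],"jaw":0.2},
  {"translation":[20,0,0],"angular":[0,0,0],"jaw":0.2},
  {"translation":[20,0,0],"angular":[0,0,0],"jaw":0.2},
  {"translation":[20,0,0],"angular":[0,0,0],"jaw":0.2},
])

```text
clock: 8.88
tcp_pos: [0.6516, 0.1368, 0.2459]
eef_rot: [0.001, 0.804, 0.595, 0.0]
contact_force: [-0.1, -0.8, -0.5]
width: 0.6
grip_force: 0.0
```

```bash
python3 look.py 3
```

```text
(no output)
```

View pics/a3.png

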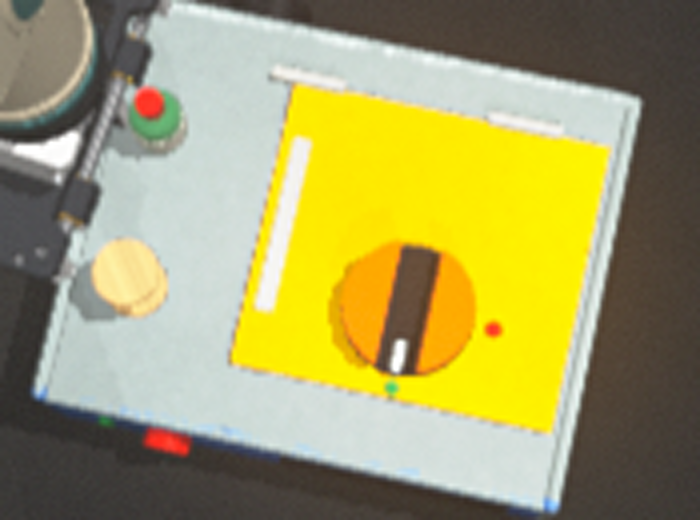

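The pointer at (398,355) points to the green dot at (391,388), and the slot is square to the hatch, so it is locked. The hatch is flat, the spool and oiler haven't moved, and the arm is clear.

```bash
python3 -c "
from cell import arm
print(arm.sign_off())"
```

```text
the job is handed in; nothing more can be done
None
```

The hatch is pushed fully shut and its fastener is turned clockwise to the locked stop. The spool and oiler beside it are undisturbed, and the job was handed in after about 9 s of robot time.

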